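# Dip the paste tank and present the gauge rod

### The arm

A 6-joint arm with a two-finger parallel gripper is mounted at the origin on the work surface. World frame = base frame: x ahead of the robot, y to its left, z up, the work surface at z = 0. Lengths are in m, angles in degrees, forces in N, time in s.
With the tool pointing down it reaches from about 0.375 to 0.9 m from the base axis. Payload 3.1 kg.
Tool frame: the origin (TCP) lies on the centre line of the jaws, within the pads' length; the fingertips stand 17 mm ahead of it and the grasp point (between the pads) lies 2 mm behind it; z points along the fingers, y is the line along which they close (so a half turn about z gives the same grasp; the last joint's range is limited). The gripper opens to 87 mm and grips with 3 to 60 N. Pads are 19 mm wide; open, the fingers measure 117 mm over their backs; the gripper's body (75 mm by 190 mm) begins 51 mm behind the grasp point.
Start: joints at [54.23, 30.224, 82.088, -0, 67.689, -10.227], TCP at [0.269, 0.564, 0.24] pointing down, gripper open.
Joint ranges: [-176.69, 176.69], [-43.24, 126.21], [12.49, 139.97], [-82, 262], [0, 151.66], [-163.58, 163.58]. Speed limits (degrees/s): [159.86, 159.86, 180, 180, 180, 180].

### API

Orientations are given as a 3x3 rotation matrix whose columns are the frame's x, y, z axes.
In Python, from rig import bot, imaging, finder gives the robot as it stands. The module is installed in compiled form; this text tells all that it offers.
- The arm moves only by the tool play_rows, never from a script. Its argument "motion" is a list that holds one entry, the list of rows, each a list of 6 numbers: the shift along the tool's x, y, z in parts of the range, where 1.0 means 0.3 m, then the turn, a rotation vector about the tool's x, y, z in shares of 180 degrees (1.0 is 180 degrees). In form: [[[dx, dy, dz, wx, wy, wz], ...]]. A call has 1 to 8 rows; each row is the pose to reach, as a shift and turn from the pose commanded when the call began, along the tool's axes at that moment; what a row does not reach only later rows make up. A row lasts 1/12 s, in which the tool goes at most 41.7 mm and 7.16 degrees, less where a joint would pass 70% of its speed; a pose out of reach is approached as far as the arm can. No shift or turn number may pass 1 either way. A call with a gripper value outside its range is refused whole. "fingers" is the finger opening in m, from 0 to 0.087, set as the call begins (left out, the last holds). The fingers move at their own pace and stop on an object; the grip force is fixed at half the most. Time passes only in rows, so rows that repeat a pose let the fingers close. It gives the time, the measured TCP pose, the force, the opening and the grip force at its end, in the units of the state.
- bot.read_state(): the state, without advancing time (a new reading comes with each control period).
- imaging.capture(name): name is "scene" or "top" or "wrist"; returns a dict with "frame" (480x640x3 uint8, red, green, blue), "camera_matrix" (3x3 intrinsics, pixels), "k1" (the pictures are not rectified: a ray, as slopes to the right and down, at radius r is drawn at 1 + k1 r^2 times it, then the intrinsics apply), "R" (3x3) and "t" (3): a world point X has camera coordinates R X + t. Camera axes: x right, y down, z forward; pixel columns grow to the right and rows downward; lengths in m; the calibration is good to about 2 mm. A picture is of the moment at which its call begins. There is no depth.
- bot.hand_in(): hands the job in; it is judged then, once.
Trained networks look in the newest picture that a camera, given by its name, has taken for a name from the list of things; names that differ only in an ending like _2 or _b are one class to them, and where a whole thing is asked for, a point or a joint stands for the part that bears it (a point fixed in the world has none). Each returns a list of dicts, best first, with "confidence" (0 to 1); they miss things now and then, are a little off and sometimes report something else, mostly with a low value. They report only what shows in the picture. A call takes as long as a camera call. They do not tell look-alikes from the thing itself.
- finder.recognise(camera, name): "at" ([x, y, z] in m, in world coordinates, good to about 4 mm: the middle of the surface that is visible of it).
- finder.outline_of(camera, name): "pixels" (480x640 bool, what is visible of it).
The state is a dict: "time_s": time; "joint_positions": joint angles; "qvel": joint speeds; "tau": joint torques, N m; "position": TCP position; "tcp_rot": TCP orientation; "force": force on the tool from outside, world axes, zero at the start; "moment": the same for the moment, N m; "opening": opening from 0.0 (shut) to 1.0 (fully open); "grasp_force": force on a finger pad.
Only numpy, scipy, OpenCV 4.12 (cv2) and the standard library are available. Lean on these libraries where they do the work, as an engineer would, in place of code of your own. Each camera call takes 0.05 s, during which the arm holds its last target. There are 200 camera calls.

### The job

Check the paste level in the tank: take the gauge rod from its wooden rest, gently slide it down the tank's slanted guide tube until its collar stops on the tube's mouth, then draw it right out again. Finish by holding the rod still and level with its tip over the white drip tray, well clear of it, so that it can be read: the program ends with the gripper still holding the rod. Leave everything else on the bench where it stands.

Things in the scene. Friction and masses are not known exactly. Their poses are not given: they have to be found in the camera images.
- rod: Gauge rod, loose, about 0.13 kg (varies by 30 %), 262 mm long, lying level in the rest. Origin at the centre of its flat-sided wooden handle: 100 (x) x 16 (y) x 22 mm (z), the part to grip. +x runs along the rod to the tip, z up in the rest. Flat tail (8 wide, 10 high) back to x = -74 mm; round collar, 38 mm diameter, at x = 50 to 58; then steel rod, 10 mm diameter, to the tip at x = 188 mm.
- rod_stop (a point): Centre of the collar's stop face (the side towards the tip), on the rod's axis 58 mm ahead of the handle's centre; the face that comes to rest on the tube's mouth.
- rod_tip (a point): Tip of the rod, on its axis, 188 mm ahead of the handle's centre and 130 mm beyond the collar's stop face.
- rest: Fixed wooden rest, base 260 x 70 x 10 mm, left or right on the bench (the tray on the other side). Origin at the centre of its underside, +x towards the rod's tip. Two posts slotted on top, 30 wide, 14 thick, at x = -112 mm (under the rod's tail) and +112 mm (under bare rod), tops 82 mm above the bench. The rod's axis lies 75 mm above the bench; its handle hangs free between the posts.
- tank: Fixed lidded metal paste tank, 208 x 188 x 110 mm high, origin at the centre of its underside, x away from the robot at yaw 0. A low wire handle stands 26 mm above the lid at x = +40 mm. The slanted guide tube comes out of the lid near the robot's side and leans towards the robot (tank -x).
- guide_tube: Fixed steel tube through the tank's lid; +z is its axis, pointing up and out of the mouth, 45 degrees from vertical, towards the tank's -x. Origin on the axis at its lower end inside the tank, 85 mm from the mouth. Outside 26 mm, bore 18 mm, widening over the last 15 mm to a flared mouth 30 mm inside, 38 mm outside. Below it is empty space for the rod.
- tube_mouth (a point): Centre of the tube's mouth (rim plane), 152 mm above the bench, 107 mm from the tank's origin towards its -x. The rod is fully in when rod_stop lies here and the rod's x points along the tube's -z.
- tray: Fixed shallow white metal drip tray, 200 (x) x 140 (y) x 18 mm high, open on top, origin at the centre of its underside.
- cup: Bystander: aluminium cup, 66 mm diameter, 75 mm high, upright; origin under its centre.
- sander: Bystander: cork sanding block 90 (x) x 50 x 28 mm; origin under its centre.
- mask_a: Bystander: papier-mache mask form, an oval dome about 150 x 110 x 70 mm; origin under its centre.
- mask_b: Bystander: a second mask form, same size; origin under its centre.
- jar: Bystander: glass jar, 64 mm diameter, 85 mm high; origin under its centre.
- brush: Bystander: paint brush lying on the bench along its x.
- bowl: Bystander: white bowl, 110 mm diameter, 50 mm high; origin under its centre.
Mind the look-alikes: they are no part of the job. Several things look just like the tray: the one meant starts farthest to the robot's left.

How it is judged (in metres and radians):
On the way, in this order (a step that is already met when the one before it is completed fails the run):
1. the rod is fully in the guide tube, its collar stopped on the mouth (z of rod_stop in the frame of guide_tube below 0.0895 m and distance between rod_stop and tube_mouth below 0.01 m and z of rod_tip in the frame of guide_tube below -0.03 m and angle between the x axis of rod and the z axis of guide_tube, either way round below 0.13 rad), for 0.2 s.
2. the rod is drawn right out of the tube (z of rod_tip in the frame of guide_tube above 0.09 m and contact force between the fingers and rod above 1 N), for 0.1 s.
At the end, for the whole second after the job is handed in: The gripper alone holds the gauge rod, at rest, level within 12 degrees, its tip over the drip tray's area and 7 to 35 cm above the bench, touching neither tray, rest, tank nor anything else (angle between rod's own x axis and vertical between 1.361 and 1.781 rad and x of rod_tip in the frame of tray between -0.1 and 0.1 m and y of rod_tip in the frame of tray between -0.07 and 0.07 m and height (world z) of rod_tip between 0.07 and 0.35 m and height (world z) of rod above 0.07 m and contact force between the fingers and rod above 1 N and linear speed of rod below 0.03 m/s and angular speed of rod below 0.2 rad/s and contact force between rod and tray below 0.2 N and contact force between rod and rest below 0.2 N and contact force between rod and tank below 0.2 N and contact force between rod and guide_tube below 0.2 N and contact force between rod and cup below 0.2 N and contact force between rod and sander below 0.2 N and contact force between rod and mask_a below 0.2 N and contact force between rod and mask_b below 0.2 N and contact force between rod and jar below 0.2 N and contact force between rod and brush below 0.2 N and contact force between rod and bowl below 0.2 N); the arm keeps its last pose, push and grip.
It fails at once if the rod is rammed or jammed in the guide tube with more than 40 N (contact force between rod and guide_tube above 40 N).
It fails at once if something else on the bench is pushed away by more than 3 cm or knocked over (distance of any of cup, sander, mask_a, mask_b, jar, brush, bowl from where it was at the start of the episode above 0.03 m or angle between any of cup, sander, mask_a, mask_b, jar, bowl's own z axis and vertical above 0.5 rad).
It also fails if it takes over 51 s, if anything falls off the work surface, if the arm or the gripper's body presses on something with over 40 N, if the wrist force passes 120 N, or if a joint passes its speed limit or range.

## Working session

There is one attempt and no reset: what is moved stays moved. The work goes in short steps, Python scripts to look and compute and a tool call to move; the robot and the scene stay as the last step left them, time stands still between calls to the robot, and variables do not carry over. Pictures are saved under pics/ and viewed, at most 10 in all, crops included, and the job is handed in when it is done.

Besides the shell and the picture viewer there is one more tool, called by a JSON object that holds its "op" and its "data". play_rows: Moves the arm, as the interface text tells. Its arguments: {"type":"object","properties":{"motion":{"type":"array"},"fingers":{"type":"number"}},"required":["motion"]}

```bash
mkdir -p pics; python3 - <<'E'
from rig import bot, imaging, finder
import cv2, numpy as np
for c in ("scene","top"):
    d=imaging.capture(c); cv2.imwrite(f"pics/{c}0.png",d["frame"][:,:,::-1])
    print(c,d["camera_matrix"].tolist(),d["k1"],np.round(d["R"],3).tolist(),np.round(d["t"],3).tolist())
    for n in ("rod","rod_tip","rod_stop","rest","tank","guide_tube","tube_mouth","tray","cup","sander","mask_a","jar","brush","bowl"):
        try: print(n,[(np.round(r["at"],3).tolist(),round(r["confidence"],2)) for r in finder.recognise(c,n)])
        except Exception as e: print(n,e)
s=bot.read_state(); print(s)
E
```

```text
scene [[497.62890239259417, 0.0, 319.65490508058326], [0.0, 497.62890239259417, 244.69338005075636], [0.0, 0.0, 1.0]] -0.10813930427111366 [[0.682, 0.732, -0.005], [0.564, -0.53, -0.634], [-0.466, 0.429, -0.774]] [-0.363, -0.148, 1.598]
rod [([0.575, 0.267, 0.083], 0.94)]
rod_tip [([0.585, 0.266, 0.079], 0.91)]
rod_stop [([0.581, 0.262, 0.081], 0.77)]
rest [([0.596, 0.267, 0.009], 0.89)]
tank [([0.756, -0.006, 0.111], 0.9)]
guide_tube [([0.66, 0.016, 0.142], 0.74), ([0.596, 0.265, 0.009], 0.26)]
tube_mouth [([0.66, 0.015, 0.141], 0.54)]
tray [([0.196, -0.365, 0.001], 0.93), ([0.587, -0.278, 0.002], 0.81)]
cup [([0.51, 0.125, 0.047], 0.85)]
sander [([0.487, -0.126, 0.028], 0.73), ([0.577, 0.264, 0.08], 0.17)]
mask_a [([0.578, 0.438, 0.041], 0.87), ([0.58, -0.476, 0.042], 0.84), ([0.485, -0.124, 0.028], 0.51), ([0.597, 0.269, 0.007], 0.49)]
jar []
brush [([0.517, 0.605, 0.016], 0.95), ([0.757, -0.007, 0.108], 0.24)]
bowl [([0.398, -0.443, 0.022], 0.74)]
top [[457.4250935512985, 0.0, 318.8603213634935], [0.0, 457.4250935512985, 243.02714568606345], [0.0, 0.0, 1.0]] -0.04020583496222064 
[... 971 characters left out ...]
 -1.99718145e-03,
        6.76920608e+01, -1.02268874e+01]), 'qvel': array([ 0.06655604, -0.05201491, -0.00846901,  0.14737079, -0.04708625,
        0.08977505]), 'tau': array([ 7.43096971e-04, -4.40002906e+01, -1.76982701e+01,  6.34135678e-02,
        5.04457997e-02,  2.44345280e-06]), 'position': array([0.26946979, 0.56391245, 0.23957171]), 'tcp_rot': array([[-9.02263286e-01,  4.31185531e-01,  2.92994644e-05],
       [ 4.31185531e-01,  9.02263286e-01, -1.45002992e-05],
       [-3.26881502e-05, -4.49582466e-07, -9.99999999e-01]]), 'force': array([0.57066199, 0.56358545, 0.55256372]), 'moment': array([-0.08576213,  0.00282401, -0.02548239]), 'grasp_force': 0.0, 'opening': 0.9999363822180849}
```

View pics.

View pics/top0.png

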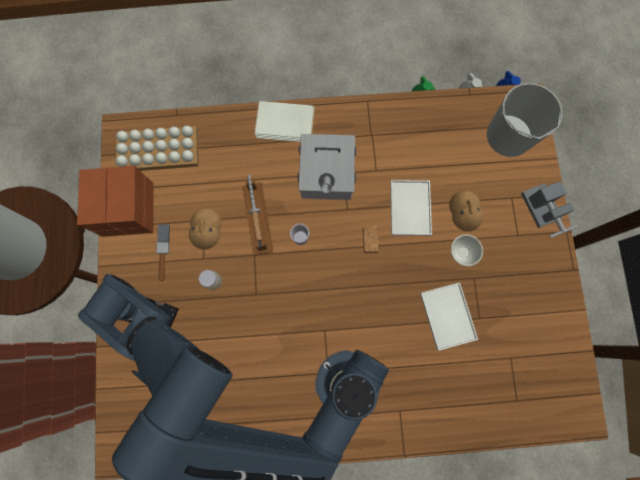

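View pics/scene0.png

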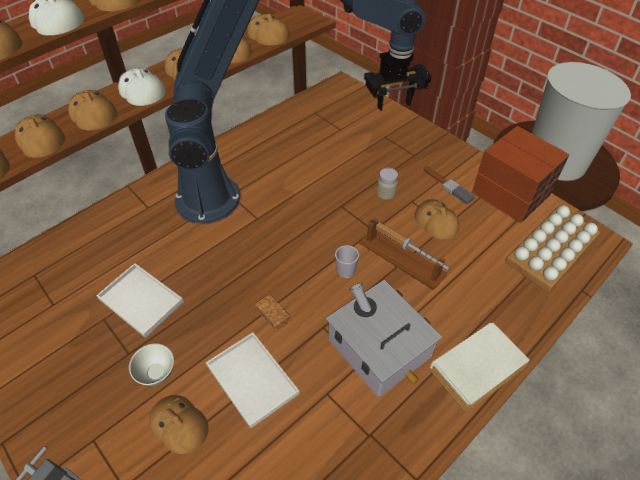

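```bash
cat > h.py <<'E'
import numpy as np, cv2
from rig import bot, imaging, finder
from scipy.optimize import minimize
def proj(d,P):
    c=np.atleast_2d(P)@np.array(d["R"]).T+d["t"]; s=c[:,:2]/c[:,2:]
    s=s*(1+d["k1"]*(s**2).sum(1,keepdims=True)); K=np.array(d["camera_matrix"])
    return s*[K[0,0],K[1,1]]+K[:2,2]
def hull(d,parts,up=4):
    m=np.zeros((480*up,640*up),np.uint8)
    for p in parts: cv2.fillConvexPoly(m,cv2.convexHull(np.round((proj(d,p)+.5)*up-.5).astype(np.int32)),1)
    return m
def iou(a,b): return (a&b).sum()/max(1,(a|b).sum())
def box(x0,x1,y,z0,z1): return np.array([[a,b,c] for a in (x0,x1) for b in (-y,y) for c in (z0,z1)])
A=np.linspace(0,2*np.pi,40)
def cyl(x0,r0,x1,r1):
    return np.array([[x,r*np.cos(a),r*np.sin(a)] for x,r in((x0,r0),(x1,r1)) for a in A])
ROD=[box(-.05,.05,.008,-.011,.011),box(-.074,-.05,.004,-.005,.005),cyl(.05,.019,.058,.019),cyl(.058,.005,.188,.005)]
s=np.sqrt(.5)
# tube: local x along axis out of mouth (tank frame)
U=np.array([-s,0,s]);V=np.array([0,1.,0]);W=np.cross(U,V)
MOUTH=np.array([-.107,0,.152])
def tub(c): return MOUTH+c[:,:1]*U+c[:,1:2]*V+c[:,2:]*W
# lid at z=.11 -> tube from lid
TUBE=[tub(cyl(0,.019,-.015,.013)),tub(cyl(-.015,.013,-.055,.013))]
TANKB=[box(-.104,.104,.094,0,.11)]
def place(parts,x,y,z,yaw):
    c,n=np.cos(yaw),np.sin(yaw);R=np.array([[c,-n,0],[n,c,0],[0,0,1]])
    return [p@R.T+[x,y,z] for p in parts]
def fit(views,parts,z,p0):
    up=4; M=[(d,cv2.resize(m.astype(np.uint8),None,fx=up,fy=up,interpolation=cv2.INTER_NEAREST)) for d,m in views]
    f=lambda p:-sum(iou(hull(d,place(parts,p[0]/100,p[1]/100,z,p[2]/10)),m) for d,m in M)/len(M)
    p0=np.array(p0)*[100,100,10]
    r=minimize(f,p0,method="Nelder-Mead",options=dict(initial_simplex=p0+np.array([[0,0,0],[2,0,0],[0,2,0],[0,0,1]]),xatol=.005,fatol=1e-5))
    return r.x/[100,100,10],-r.fun
E
cat > m1.py <<'E'
from h import *
D={c:imaging.capture(c) for c in("scene","top")}
O={}
for c in D:
    for n in("rod","tank","guide_tube","tray"):
        O[c,n]=[o for o in finder.outline_of(c,n) if o["confidence"]>.3]
        print(c,n,[(round(o["confidence"],2),int(o["pixels"].sum()),np.round(np.argwhere(o["pixels"]).mean(0)[::-1]).tolist()) for o in O[c,n]])
def best(c,n,at):
    return D[c],min(O[c,n],key=lambda o:np.linalg.norm(np.argwhere(o["pixels"]).mean(0)[::-1]-proj(D[c],at)[0]))["pixels"]
def go(n,parts,z,p0,at):
    for cs in(("scene",),("top",),("scene","top")):
        try:
            r,q=fit([best(c,n,at) for c in cs],parts,z,p0); print(n,cs,np.round(r[:2],4),round(np.degrees(r[2]),2),round(q,3))
        except Exception as e: print(n,cs,repr(e))
go("rod",ROD,.075,(.57,.266,.1),(.58,.27,.075))
go("tank",TANKB+TUBE,0,(.75,0,.1),(.75,0,.1))
go("guide_tube",TUBE,0,(.75,0,.1),(.65,.02,.14))
go("tray",[box(-.1,.1,.07,0,.018)],0,(.586,-.276,0),(.586,-.276,0))
im=D["top"]["frame"][150:270,230:370]; im2=D["scene"]["frame"][215:395,310:450]
cv2.imwrite("pics/c1.png",np.hstack([cv2.resize(im,(466,400),interpolation=2),cv2.resize(im2,(311,400),interpolation=2)])[:,:,::-1])
E
python3 m1.py
```

```text
scene rod [(0.93, 560, [402.0, 240.0])]
scene tank [(0.82, 7856, [381.0, 336.0])]
scene guide_tube [(0.52, 300, [360.0, 296.0]), (0.41, 1485, [151.0, 364.0])]
scene tray [(0.65, 4618, [252.0, 379.0]), (0.57, 3345, [140.0, 299.0])]
top rod [(0.55, 281, [254.0, 215.0]), (0.44, 549, [162.0, 248.0])]
top tank [(0.58, 3634, [326.0, 166.0])]
top guide_tube []
top tray [(0.68, 2241, [410.0, 208.0]), (0.67, 2580, [448.0, 316.0])]
rod ('scene',) [0.5404 0.2677] 6.01 0.842
rod ('top',) [0.5437 0.2655] 7.12 0.759
rod ('scene', 'top') [0.5436 0.2661] 6.64 0.786
tank ('scene',) [0.7381 0.0163] -4.4 0.926
tank ('top',) [0.7452 0.0107] -6.09 0.95
tank ('scene', 'top') [0.7423 0.0121] -5.99 0.931
guide_tube ('scene',) [0.7414 0.0242] 1.53 0.831
guide_tube ('top',) ValueError('min() iterable argument is empty')
guide_tube ('scene', 'top') ValueError('min() iterable argument is empty')
tray ('scene',) [ 0.5859 -0.2777] -5.63 0.978
tray ('top',) [ 0.5873 -0.2784] -4.85 0.973
tray ('scene', 'top') [ 0.5859 -0.2781] -5.02 0.972
```

```bash
cat >> h.py <<'E'
from scipy.spatial.transform import Rotation as Ro
def toolR(yaw,tilt):
    "yaw of rod-plane heading (deg), tilt of tool z forward of down (deg)"
    y,t=np.radians([yaw,tilt]); e=np.array([np.cos(y),np.sin(y),0]); z=np.sin(t)*e-[0,0,np.cos(t)]
    yy=np.array([-np.sin(y),np.cos(y),0]); return np.column_stack([np.cross(yy,z),yy,z])
def rel(pos,R,s=None):
    s=s or bot.read_state(); C=s["tcp_rot"]; d=C.T@(np.array(pos)-s["position"]); w=Ro.from_matrix(C.T@R).as_rotvec(degrees=True)
    print("t",round(s["time_s"],2),"row",np.round(d,4).tolist(),np.round(w,2).tolist(),"rows>=",round(max(np.linalg.norm(d)/.0417,np.linalg.norm(w)/7.16),1)); return d,w
E
python3 -c "
from h import *
rel((.52,.13,.40),toolR(3,15))"
```

```text
t 2.0 row [-0.4131, -0.2835, -0.1604] [-3.74, -14.69, -28.38] rows>= 12.6
```

View pics/c1.png

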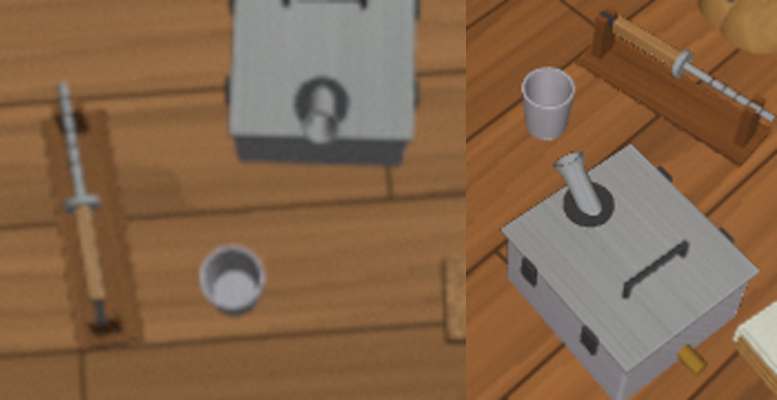

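The crops show the rod with its tip away from the robot (crop 65,90), the collar at (82,203), and the tube mouth at about crop (320,130) on the left and (568,158) on the right.

The rows are not in the units I measure in: shifts go in shares of 0.3 m and turns go in shares of 180 degrees. I convert before sending: -0.25 m is -0.8333, -0.218 m is -0.7267, -17.4 degrees is -0.0967.

{"op": "play_rows", "data": {"motion": [[[-0.1033, -0.07, -0.0433, -0.0017, -0.0061, -0.0122], [-0.2067, -0.1433, -0.0833, -0.0033, -0.0128, -0.025], [-0.31, -0.2167, -0.1233, -0.005, -0.0189, -0.0372], [-0.4133, -0.2867, -0.1633, -0.0067, -0.025, -0.0494], [-0.52, -0.3567, -0.2033, -0.0083, -0.0311, -0.0617], [-0.6233, -0.43, -0.2433, -0.01, -0.0378, -0.0739], [-0.7267, -0.5, -0.2833, -0.0111, -0.0439, -0.0844], [-0.8333, -0.57, -0.3233, -0.0128, -0.05, -0.0967]]]}}

```text
time_s: 2.67
position: [0.4217, 0.3003, 0.3374]
tcp_rot: [[-0.977, 0.138, 0.162], [0.138, 0.99, -0.007], [-0.161, 0.016, -0.987]]
force: [0.5, 1.0, 0.9]
opening: 0.999
grasp_force: 0.0
```

```bash
python3 -c "
from h import *
rel((.52,.13,.40),toolR(3,15))"
```

```text
t 2.67 row [-0.1297, -0.1541, -0.0447] [-1.42, -5.61, -10.85] rows>= 4.9
```

Scaled: -0.154 m is -0.5133, -0.13 m is -0.4333, -10.9 degrees is -0.0606.

{"op": "play_rows", "data": {"motion": [[[-0.0867, -0.1033, -0.03, -0.0017, -0.0061, -0.0122], [-0.1733, -0.2067, -0.06, -0.0033, -0.0122, -0.0244], [-0.26, -0.31, -0.09, -0.005, -0.0183, -0.0367], [-0.3467, -0.41, -0.12, -0.0067, -0.0244, -0.0489], [-0.4333, -0.5133, -0.15, -0.0078, -0.0311, -0.0606], [-0.4333, -0.5133, -0.15, -0.0078, -0.0311, -0.0606], [-0.4333, -0.5133, -0.15, -0.0078, -0.0311, -0.0606]]]}}

```text
time_s: 3.25
position: [0.5206, 0.1293, 0.4002]
tcp_rot: [[-0.965, -0.046, 0.259], [-0.044, 0.999, 0.012], [-0.259, 0.0, -0.966]]
force: [-0.3, 0.8, -1.0]
opening: 0.998
grasp_force: 0.0
```

```bash
python3 - <<'E'
from h import *
d=imaging.capture("wrist"); cv2.imwrite("pics/w1.png",d["frame"][:,:,::-1])
import pickle; O={n:finder.outline_of("wrist",n) for n in("rod","tank","guide_tube")}
pickle.dump((d,O),open("w1.pkl","wb"))
for n in O: print(n,[(round(o["confidence"],2),int(o["pixels"].sum()),np.round(np.argwhere(o["pixels"]).mean(0)[::-1]).tolist()) for o in O[n]])
s=bot.read_state(); print(s["position"],-d["R"].T@d["t"]); print(s["tcp_rot"].round(3))
E
```

```text
rod [(0.96, 2138, [420.0, 169.0])]
tank [(0.98, 15562, [238.0, 251.0])]
guide_tube [(0.96, 701, [230.0, 235.0])]
[0.51848128 0.13265777 0.39859766] [0.40312591 0.12421672 0.51972837]
[[-0.965 -0.053  0.255]
 [-0.051  0.999  0.014]
 [-0.256  0.    -0.967]]
```

View pics/w1.png

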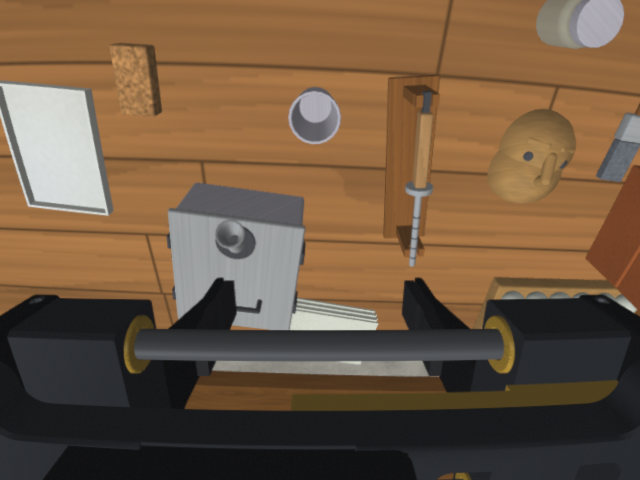

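The wrist view shows the mouth at about (230,235), the rod from tail (427,95) to tip (412,265), and clear surroundings.

```bash
cat > m2.py <<'E'
from h import *
import pickle; d,O=pickle.load(open("w1.pkl","rb"))
import h
def run(n,parts,z,p0,rowmax=480):
    m=O[n][0]["pixels"].copy(); m[rowmax:]=0
    h0=h.hull
    def hh(*a):
        q=h0(*a); q[rowmax*4:]=0; return q
    h.hull=hh; r,q=fit([(d,m)],parts,z,p0); h.hull=h0
    print(n,np.round(r[:2],4),round(np.degrees(r[2]),2),round(q,3)); return r
r=run("rod",ROD,.075,(.5436,.266,.115))
t=run("tank",TANKB+TUBE,0,(.742,.012,-.1),278)
g=run("guide_tube",TUBE,0,(.742,.012,-.1))
for p in(t,g): print("mouth",np.round(place([MOUTH[None]],p[0],p[1],0,p[2])[0],4))
# best tube with yaw fixed at tank's
for yaw in(-6,-4,-2,t[2]*57.3):
    m=cv2.resize(O["guide_tube"][0]["pixels"].astype(np.uint8),None,fx=4,fy=4,interpolation=0)
    f=lambda p:-iou(hull(d,place(TUBE,p[0]/100,p[1]/100,0,np.radians(yaw))),m)
    q=minimize(f,[74.2,1.2],method="Nelder-Mead",options=dict(initial_simplex=[[74.2,1.2],[75,1.2],[74.2,2.2]],xatol=.005,fatol=1e-5))
    print(round(yaw,1),"mouth",np.round(place([MOUTH[None]],q.x[0]/100,q.x[1]/100,0,np.radians(yaw))[0],4),-q.fun)
im=d["frame"].copy()
for parts in(place(ROD,*r[:2],.075,r[2]),place(TANKB+TUBE,*t[:2],0,t[2])):
    for p in parts: cv2.polylines(im,[cv2.convexHull(np.round(proj(d,p)).astype(np.int32))],True,(255,0,0),1)
cv2.imwrite("pics/w1o.png",cv2.resize(im[70:310,150:450],(750,600))[:,:,::-1])
y=np.degrees(r[2]); rel((r[0],r[1],.175),toolR(y,25))
E
python3 m2.py
```

```text
rod [0.5441 0.267 ] 6.69 0.912
tank [0.7504 0.0116] -6.31 0.969
guide_tube [0.7442 0.0144] -4.74 0.86
mouth [[0.6441 0.0234 0.152 ]]
mouth [[0.6376 0.0233 0.152 ]]
-6 mouth [[0.6376 0.0236 0.152 ]] 0.8573650645512522
-4 mouth [[0.6377 0.0233 0.152 ]] 0.8586014851485149
-2 mouth [[0.6374 0.0229 0.152 ]] 0.8537203409352684
-6.3 mouth [[0.6375 0.0236 0.152 ]] 0.8564641744548287
t 3.45 row [0.0256, 0.1327, 0.2245] [-1.24, -10.19, -3.46] rows>= 6.3
```

View pics/w1o.png

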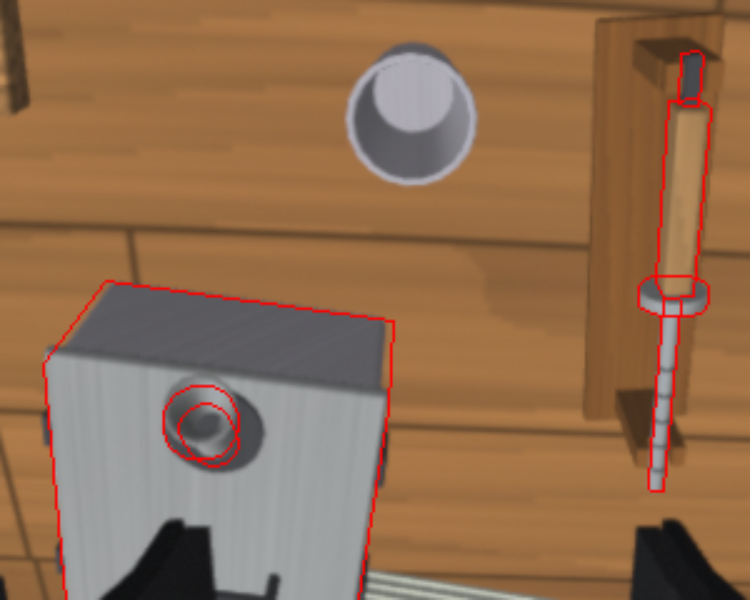

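Overlay fits: the rod matches well. The real mouth sits slightly above the tank-fit circle, so I use the tube fit (0.637, 0.0235), yaw -6.

Scaled: 0.221 m is 0.7367, 0.183 m is 0.61, -10.2 degrees is -0.0567.

{"op": "play_rows", "data": {"motion": [[[0.0133, 0.0733, 0.1233, -0.0011, -0.0094, -0.0033], [0.0267, 0.1467, 0.2433, -0.0022, -0.0189, -0.0067], [0.04, 0.22, 0.3633, -0.0033, -0.0283, -0.01], [0.0567, 0.2933, 0.4867, -0.0044, -0.0378, -0.0133], [0.07, 0.3667, 0.61, -0.0056, -0.0472, -0.0167], [0.085, 0.4417, 0.7367, -0.0067, -0.0567, -0.0194], [0.085, 0.4417, 0.7367, -0.0067, -0.0567, -0.0194], [0.085, 0.4417, 0.7367, -0.0067, -0.0567, -0.0194]]]}}

```text
time_s: 4.12
position: [0.5418, 0.2672, 0.1753]
tcp_rot: [[-0.902, -0.12, 0.414], [-0.11, 0.993, 0.047], [-0.417, -0.003, -0.909]]
force: [0.1, 0.5, -0.3]
opening: 1.0
grasp_force: 0.0
```

```bash
python3 -c "
from h import *
s=bot.read_state();print(s['position'],Ro.from_matrix(toolR(6.7,25).T@s['tcp_rot']).as_rotvec(degrees=True).round(2))
R=toolR(6.7,25); p=np.array([.5445,.267,.075])+.002*R[:,2]
rel(p+[0,0,.0],R)
"
```

```text
[0.54183449 0.26720577 0.175329  ] [ 0.09  0.37 -0.24]
t 4.12 row [0.0394, -0.0002, 0.0943] [-0.09, -0.37, 0.24] rows>= 2.5
```

Scaled: 0.0945 m is 0.315, 0.047 m is 0.1567, -0.4 degrees is -0.0022.

{"op": "play_rows", "data": {"motion": [[[0.0333, 0, 0.0783, 0, -0.0006, 0], [0.0667, 0, 0.1567, 0, -0.0011, 0.0006], [0.1, 0, 0.2367, 0, -0.0017, 0.0006], [0.1317, 0, 0.3133, -0.0006, -0.0022, 0.0011], [0.1317, 0, 0.315, -0.0006, -0.0022, 0.0011], [0.1317, 0, 0.315, -0.0006, -0.0022, 0.0011]]]}}

```text
time_s: 4.62
position: [0.5502, 0.2654, 0.0779]
tcp_rot: [[-0.896, -0.113, 0.429], [-0.101, 0.994, 0.049], [-0.432, 0.001, -0.902]]
force: [0.5, 0.7, 0.4]
opening: 1.003
grasp_force: 0.0
```

{"op": "play_rows", "data": {"motion": [[[0, 0, 0, 0, 0, 0], [0, 0, 0, 0, 0, 0], [0, 0, 0, 0, 0, 0], [0, 0, 0, 0, 0, 0], [0, 0, 0, 0, 0, 0], [0, 0, 0, 0, 0, 0], [0, 0, 0, 0, 0, 0], [0, 0, 0, 0, 0, 0]]], "fingers": 0}}

```text
time_s: 5.28
position: [0.5493, 0.2657, 0.0769]
tcp_rot: [[-0.897, -0.113, 0.428], [-0.101, 0.994, 0.05], [-0.431, 0.002, -0.902]]
force: [0.5, 0.7, -0.3]
opening: 0.48
grasp_force: 0.0
```

```bash
python3 -c "
from h import *
s=bot.read_state();print(s['position'],s['opening']*.087,s['grasp_force'],s['force'],s['moment'],Ro.from_matrix(toolR(6.7,25).T@s['tcp_rot']).as_rotvec(degrees=True).round(2))
rel(s['position']+[0,0,.1],s['tcp_rot'])
"
```

```text
[0.54930774 0.26572221 0.07691745] 0.041766299038597264 0.0 [ 0.45357912  0.69080959 -0.32654663] [ 0.06714973  0.25453359 -0.02779174] [ 0.01 -0.51  0.24]
t 5.28 row [-0.0431, 0.0002, -0.0902] [0.0, 0.0, 0.0] rows>= 2.4
```

Scaled: 0.002 m is 0.0067, 0.001 m is 0.0033.

{"op": "play_rows", "data": {"motion": [[[0.0033, 0, 0.0067, 0, 0, 0], [0.0033, 0, 0.0067, 0, 0, 0], [0.0033, 0, 0.0067, 0, 0, 0], [0.0033, 0, 0.0067, 0, 0, 0], [0.0033, 0, 0.0067, 0, 0, 0], [0.0033, 0, 0.0067, 0, 0, 0], [0.0033, 0, 0.0067, 0, 0, 0], [0.0033, 0, 0.0067, 0, 0, 0]]]}}

```text
time_s: 5.95
position: [0.5491, 0.2656, 0.0745]
tcp_rot: [[-0.897, -0.113, 0.427], [-0.101, 0.994, 0.05], [-0.43, 0.002, -0.903]]
force: [-0.8, -0.6, -1.2]
opening: 0.182
grasp_force: 30.0
```

{"op": "play_rows", "data": {"motion": [[[0, 0, 0, 0, 0, 0], [0, 0, 0, 0, 0, 0], [0, 0, 0, 0, 0, 0]]]}}

```text
time_s: 6.2
position: [0.5492, 0.2657, 0.0746]
tcp_rot: [[-0.897, -0.113, 0.428], [-0.101, 0.994, 0.05], [-0.431, 0.002, -0.903]]
force: [-0.3, -0.1, -0.7]
opening: 0.185
grasp_force: 30.0
```

Scaled: -0.126 m is -0.42, -0.108 m is -0.36.

{"op": "play_rows", "data": {"motion": [[[-0.0133, 0, -0.03, 0, 0, 0], [-0.0283, 0, -0.06, 0, 0, 0], [-0.0567, 0, -0.12, 0, 0, 0], [-0.0867, 0, -0.18, 0, 0, 0], [-0.115, 0, -0.24, 0, 0, 0], [-0.1433, 0, -0.3, 0, 0, 0], [-0.1733, 0, -0.36, 0, 0, 0], [-0.2, 0, -0.42, 0, 0, 0]]]}}

```text
time_s: 6.87
position: [0.5489, 0.2654, 0.2151]
tcp_rot: [[-0.897, -0.113, 0.427], [-0.101, 0.994, 0.05], [-0.43, 0.002, -0.903]]
force: [0.6, -0.7, -0.0]
opening: 0.181
grasp_force: 30.0
```

```bash
cat >> h.py <<'E'
MO=np.array([.637,.0235,.152]); TY=-6.
def tubeR(): # rod x direction when inserted
    y=np.radians(TY); return np.array([np.cos(y)*s,np.sin(y)*s,-s])
# rod in tool: rod centre offset and rod x in tool frame
E
python3 - <<'E'
from h import *
s_=bot.read_state();p,R=s_['position'],s_['tcp_rot'];print(p,s_['force'],s_['moment'],s_['grasp_force'])
# fit rod pose in 3 views: gripped rod in tool frame (5 dof: along, vertical shift, pitch)
D={c:imaging.capture(c) for c in("scene","top","wrist")}
vs=[]
for c in D:
    o=finder.outline_of(c,"rod"); print(c,[(round(k["confidence"],2),int(k["pixels"].sum()),np.round(np.argwhere(k["pixels"]).mean(0)[::-1])) for k in o])
# predicted pose: rod dir horizontal
for c in D:
    x=np.array([np.cos(np.radians(6.7)),np.sin(np.radians(6.7)),0]); c0=np.array([.5445,.267,.075])-[.5492,.2657,.0746]+p
    print(c,"pred tail,ctr,collar,tip",proj(D[c],[c0-.074*x,c0,c0+.058*x,c0+.188*x]).round().tolist())
f=D["wrist"]["frame"];t=D["top"]["frame"][120:280,180:340]; sc=D["scene"]["frame"][130:330,330:530]
cv2.imwrite("pics/g1.png",np.hstack([cv2.resize(t,(390,400),interpolation=2),cv2.resize(sc,(400,400),interpolation=2)])[:,:,::-1])
E
```

```text
[0.54886775 0.26537649 0.21513789] [ 0.58555737 -0.74449945 -0.03943554] [0.01615823 0.33209626 0.03641371] 29.986273404210806
scene [(0.69, 383, array([423., 213.]))]
top [(0.52, 47, array([247., 199.]))]
wrist [(0.65, 7728, array([318., 275.])), (0.3, 14357, array([514., 151.]))]
scene pred tail,ctr,collar,tip [[374.0, 186.0], [397.0, 199.0], [416.0, 210.0], [460.0, 234.0]]
top pred tail,ctr,collar,tip [[254.0, 238.0], [250.0, 215.0], [247.0, 198.0], [240.0, 159.0]]
wrist pred tail,ctr,collar,tip [[321.0, 156.0], [321.0, 298.0], [321.0, 358.0], [321.0, 431.0]]
```

View pics/g1.png

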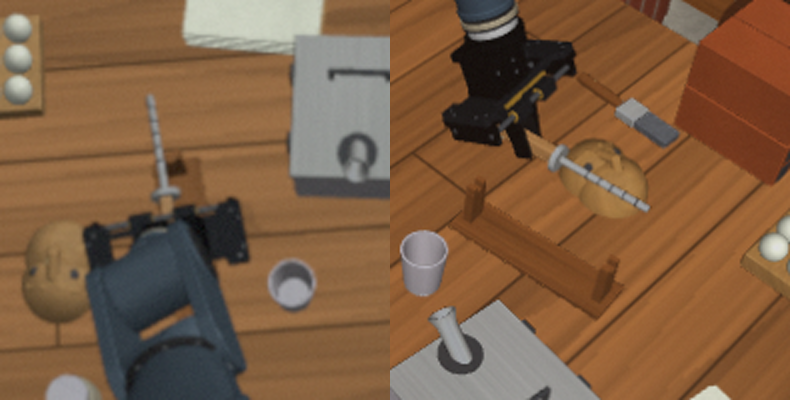

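The crops show the rod held level, with its tip at scene (459,234) and top (242,159). Both are within 2 px of the prediction, so the in-hand pose is known.

```bash
cat >> h.py <<'E'
def rodR(x):
    x=np.array(x)/np.linalg.norm(x); y=np.cross([0,0,1],x); y/=np.linalg.norm(y); return np.column_stack([x,y,np.cross(x,y)])
R0=np.array([[-0.897,-0.113,0.4275],[-0.101,0.994,0.05],[-0.4305,0.002,-0.903]]);u_,_,v_=np.linalg.svd(R0);R0=u_@v_
P0=np.array([.5491,.2656,.0746]); C0=np.array([.5445,.267,.075])
y_=np.radians(6.7); G=rodR([np.cos(y_),np.sin(y_),0]).T@R0; OFF=R0.T@(C0-P0)  # rod in tool
def tool_for(c,x):
    R=rodR(x)@G; return np.array(c)-R@OFF,R
def rodnow():
    s=bot.read_state(); R=s["tcp_rot"]; return s["position"]+R@OFF,R@G.T
def report():
    c,Q=rodnow(); s=bot.read_state(); x=Q[:,0]; t=tubeR(); tip=c+.188*x-MO; st=c+.058*x-MO
    print("tip along in",round(tip@t*1000,1),"lat",np.round((tip-tip@t*t)*1000,1),"stop along",round(st@t*1000,1),"lat",np.round((st-st@t*t)*1000,1),"ang",round(np.degrees(np.arccos(x@t)),2),"F",s["force"].round(1),"grip",s["grasp_force"].round(1),s["joint_positions"].round(0))
E
python3 - <<'E'
from h import *
report(); t=tubeR(); rel(*tool_for(MO-t*.228,t))
E
```

```text
Traceback (most recent call last):
  File "h.py", line 58, in report
    print("tip along in",round(tip@t*1000,1),"lat",np.round((tip-tip@t*t)*1000,1),"stop along",round(st@t*1000,1),"lat",np.round((st-st@t*t)*1000,1),"ang",round(np.degrees(np.arccos(x@t)),2),"F",s["force"].round(1),"grip",s["grasp_force"].round(1),s["joint_positions"].round(0))
                                                                                                                                                                                                                              ^^^^^^^^^^^^^^^^^^^^^^
AttributeError: 'float' object has no attribute 'round'
```

```bash
sed -i 's/s\["grasp_force"\].round(1)/round(s["grasp_force"],1)/' h.py
python3 - <<'E'
from h import *
report(); t=tubeR(); rel(*tool_for(MO-t*.228,t))
E
```

```text
tip along in 3.3 lat [ 90.9 265.   62.7] stop along -86.7 lat [ 25.  243.3  -0.5] ang 46.22 F [ 0.4  0.  -1.8] grip 30.0 [ 18.  25. 104. -10.  27. -71.]
t 7.17 row [0.0431, -0.2176, -0.1283] [0.8, 44.65, 13.0] rows>= 6.5
```

Scaled: -0.2175 m is -0.725, -0.136 m is -0.4533, 6.5 degrees is 0.0361.

{"op": "play_rows", "data": {"motion": [[[0.0167, -0.09, -0.0667, 0.0006, 0.0311, 0.0089], [0.0367, -0.18, -0.1333, 0.0011, 0.0622, 0.0178], [0.0533, -0.27, -0.2, 0.0017, 0.0933, 0.0272], [0.0733, -0.3633, -0.2667, 0.0022, 0.1239, 0.0361], [0.09, -0.4533, -0.3167, 0.0028, 0.155, 0.045], [0.1067, -0.5433, -0.3667, 0.0033, 0.1861, 0.0544], [0.1267, -0.6333, -0.4, 0.0039, 0.2172, 0.0633], [0.1433, -0.725, -0.4283, 0.0044, 0.2478, 0.0722]]]}}

```text
time_s: 7.83
position: [0.4798, 0.0372, 0.3112]
tcp_rot: [[-0.937, 0.11, -0.333], [0.104, 0.994, 0.037], [0.335, -0.0, -0.942]]
force: [0.8, -0.7, -1.3]
opening: 0.181
grasp_force: 30.0
```

{"op": "play_rows", "data": {"motion": [[[0, 0, 0, 0, 0, 0], [0, 0, 0, 0, 0, 0], [0, 0, 0, 0, 0, 0]]]}}

```text
time_s: 8.08
position: [0.4796, 0.0389, 0.3098]
tcp_rot: [[-0.938, 0.109, -0.33], [0.102, 0.994, 0.037], [0.333, 0.001, -0.943]]
force: [0.6, 0.2, -0.7]
opening: 0.177
grasp_force: 30.0
```

```bash
cat > v.py <<'E'
from h import *
import sys
report(); t=tubeR(); rel(*tool_for(MO-t*.228,t))
c,Q=rodnow()
D={k:imaging.capture(k) for k in("top","scene")}
tiles=[]
for k,d in D.items():
    a,b=proj(d,[c+.188*Q[:,0],MO]).round(1); print(k,"pred tip",a,"mouth",b)
    m=((a+b)/2).astype(int); tiles.append(cv2.resize(d["frame"][m[1]-40:m[1]+40,m[0]-40:m[0]+40],(400,400),interpolation=2)); print("crop org",m-40)
cv2.imwrite(sys.argv[1],np.hstack(tiles)[:,:,::-1])
E
python3 v.py pics/p1.png
```

```text
tip along in -39.8 lat [0.4 1.  0.3] stop along -169.8 lat [0.3 0.8 0.2] ang 0.12 F [ 0.6  0.2 -0.7] grip 30.0 [ -8.  23.  86.  -1.  91. -92.]
t 8.08 row [0.0003, -0.0008, 0.0001] [0.13, 0.09, 0.02] rows>= 0.0
top pred tip [324.9 193.1] mouth [325.4 187.7]
crop org [285 150]
scene pred tip [349.8 272.8] mouth [356.2 287.4]
crop org [313 240]
```

View pics/p1.png

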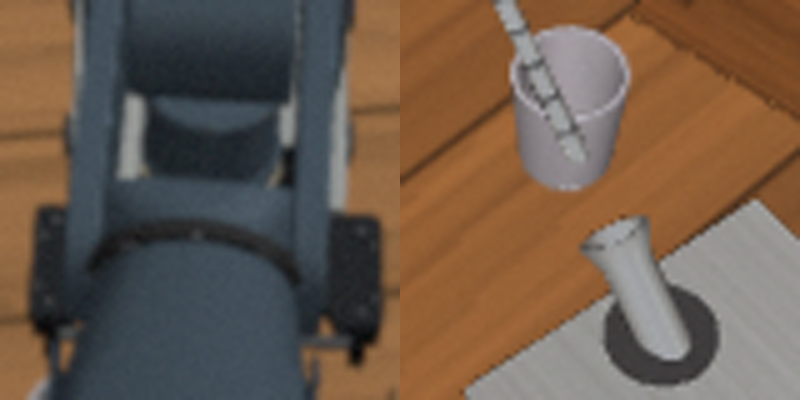

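The scene crop shows the tip at (349,271) and the mouth centre at (356,287). Both are within 2 px of the prediction and the rod lines up with the mouth, so I advance gently.

Scaled: -0.045 m is -0.15, -0.0008 m is -0.0027, 0.1 degrees is 0.0006.

{"op": "play_rows", "data": {"motion": [[[-0.0183, -0.002, 0.0087, 0.0006, 0.0006, 0], [-0.0383, -0.0027, 0.0183, 0.0006, 0.0006, 0], [-0.06, -0.0027, 0.0287, 0.0006, 0.0006, 0], [-0.0817, -0.0023, 0.039, 0.0006, 0.0006, 0], [-0.1033, -0.0023, 0.0493, 0.0006, 0.0006, 0], [-0.12, -0.0023, 0.0573, 0.0006, 0.0006, 0], [-0.135, -0.0023, 0.0647, 0.0006, 0.0006, 0], [-0.15, -0.0023, 0.0717, 0.0006, 0.0006, 0]]]}}

```text
time_s: 8.85
position: [0.5156, 0.034, 0.2756]
tcp_rot: [[-0.938, 0.108, -0.331], [0.102, 0.994, 0.034], [0.332, -0.002, -0.943]]
force: [-0.7, 0.6, -1.0]
opening: 0.184
grasp_force: 30.0
```

```bash
cat > n.py <<'E'
from h import *
import sys
report(); t=tubeR(); rel(*tool_for(MO-t*(.188-float(sys.argv[1])),t)); print(bot.read_state()["moment"].round(2))
E
python3 n.py .04
```

```text
tip along in 10.1 lat [ 1.4 -0.4  1.4] stop along -119.9 lat [ 1.2 -0.4  1.2] ang 0.1 F [-0.7  0.6 -1. ] grip 30.0 [ -8.  28.  83.  -1.  89. -92.]
t 8.85 row [-0.0262, 0.0004, 0.0144] [-0.02, 0.1, 0.03] rows>= 0.7
[-0.01 -0.18 -0.06]
```

Scaled: -0.0262 m is -0.0873, -0.02 m is -0.0667, 0.1 degrees is 0.0006.

{"op": "play_rows", "data": {"motion": [[[-0.0083, 0.0003, 0.0073, 0, 0.0006, 0], [-0.02, 0.0003, 0.014, 0, 0.0006, 0], [-0.0317, 0.0007, 0.02, 0, 0.0006, 0], [-0.0433, 0.0007, 0.026, 0, 0.0006, 0], [-0.055, 0.001, 0.032, 0, 0.0006, 0], [-0.0667, 0.001, 0.038, 0, 0.0006, 0], [-0.0783, 0.0013, 0.0433, 0, 0.0006, 0], [-0.0873, 0.0013, 0.048, 0, 0.0006, 0]]]}}

```text
time_s: 9.52
position: [0.5355, 0.0322, 0.2535]
tcp_rot: [[-0.937, 0.108, -0.332], [0.102, 0.994, 0.035], [0.334, -0.002, -0.943]]
force: [0.5, -0.6, -0.5]
opening: 0.177
grasp_force: 30.0
```

```bash
python3 n.py .08
```

```text
tip along in 39.7 lat [0.2 0.1 0.1] stop along -90.3 lat [0.1 0.  0.1] ang 0.03 F [ 0.5 -0.6 -0.5] grip 30.0 [ -8.  31.  81.  -1.  87. -92.]
t 9.52 row [-0.0363, 0.0001, 0.0175] [-0.02, 0.02, 0.04] rows>= 1.0
[-0.   -0.21  0.03]
```

No contact force so far, so I keep going.

Scaled: -0.0363 m is -0.121, 0.0175 m is 0.0583.

{"op": "play_rows", "data": {"motion": [[[-0.015, 0, 0.0073, 0, 0, 0], [-0.03, 0, 0.0143, 0, 0, 0], [-0.0453, 0, 0.0217, 0, 0, 0], [-0.0603, 0, 0.029, 0, 0, 0], [-0.0757, 0, 0.0363, 0, 0, 0], [-0.0907, 0, 0.0437, 0, 0, 0], [-0.106, 0, 0.051, 0, 0, 0], [-0.121, 0.0003, 0.0583, 0, 0, 0]]]}}

```text
time_s: 10.18
position: [0.5637, 0.0292, 0.2248]
tcp_rot: [[-0.937, 0.108, -0.332], [0.102, 0.994, 0.035], [0.334, -0.002, -0.943]]
force: [-0.1, -0.2, -1.4]
opening: 0.179
grasp_force: 30.0
```

```bash
python3 n.py .118
```

```text
tip along in 80.2 lat [-0. -0. -0.] stop along -49.8 lat [-0.  -0.1 -0. ] ang 0.03 F [-0.1 -0.2 -1.4] grip 30.0 [ -8.  35.  79.  -1.  86. -92.]
t 10.18 row [-0.0342, 0.0002, 0.0162] [-0.02, 0.02, 0.03] rows>= 0.9
[-0.02 -0.26  0.01]
```

Scaled: -0.0342 m is -0.114, 0.0162 m is 0.054.

{"op": "play_rows", "data": {"motion": [[[-0.015, 0, 0.007, 0, 0, 0], [-0.03, 0, 0.0143, 0, 0, 0], [-0.045, 0, 0.0213, 0, 0, 0], [-0.06, 0, 0.0283, 0, 0, 0], [-0.075, 0, 0.0357, 0, 0, 0], [-0.09, 0, 0.0427, 0, 0, 0], [-0.1033, 0, 0.049, 0, 0, 0], [-0.114, 0.0003, 0.054, 0, 0, 0]]]}}

```text
time_s: 10.85
position: [0.5904, 0.0264, 0.1981]
tcp_rot: [[-0.937, 0.108, -0.332], [0.102, 0.994, 0.035], [0.334, -0.002, -0.943]]
force: [-0.4, 0.6, -1.7]
opening: 0.182
grasp_force: 30.0
```

```bash
python3 n.py .128
```

```text
tip along in 118.0 lat [ 0. -0.  0.] stop along -12.0 lat [-0.  -0.1 -0. ] ang 0.03 F [-0.4  0.6 -1.7] grip 30.0 [ -8.  39.  76.  -1.  85. -92.]
t 10.85 row [-0.009, 0.0001, 0.0043] [-0.02, 0.01, 0.03] rows>= 0.2
[-0.02 -0.15  0.04]
```

Scaled: -0.0072 m is -0.024, -0.0063 m is -0.021.

{"op": "play_rows", "data": {"motion": [[[-0.003, 0, 0.0013, 0, 0, 0], [-0.006, 0, 0.003, 0, 0, 0], [-0.009, 0, 0.0043, 0, 0, 0], [-0.012, 0, 0.0057, 0, 0, 0], [-0.015, 0, 0.007, 0, 0, 0], [-0.018, 0, 0.0087, 0, 0, 0], [-0.021, 0, 0.01, 0, 0, 0], [-0.024, 0, 0.0113, 0, 0, 0]]]}}

```text
time_s: 11.52
position: [0.5957, 0.0258, 0.193]
tcp_rot: [[-0.937, 0.108, -0.332], [0.102, 0.994, 0.035], [0.334, -0.002, -0.943]]
force: [0.1, 0.3, -1.1]
opening: 0.181
grasp_force: 30.0
```

Scaled: -0.0022 m is -0.0073, -0.0018 m is -0.006.

{"op": "play_rows", "data": {"motion": [[[-0.003, 0, 0.0013, 0, 0, 0], [-0.006, 0, 0.003, 0, 0, 0], [-0.0073, 0, 0.0037, 0, 0, 0], [-0.0073, 0, 0.0037, 0, 0, 0]]]}}

```text
time_s: 11.85
position: [0.5974, 0.0256, 0.191]
tcp_rot: [[-0.937, 0.108, -0.332], [0.102, 0.994, 0.035], [0.334, -0.002, -0.943]]
force: [0.2, 0.1, -0.4]
opening: 0.18
grasp_force: 30.0
```

```bash
python3 n.py .130
```

```text
tip along in 128.0 lat [-0. -0.  0.] stop along -2.0 lat [-0.  -0.1 -0. ] ang 0.03 F [ 0.2  0.1 -0.4] grip 30.0 [ -8.  40.  75.  -1.  85. -92.]
t 11.85 row [-0.0018, 0.0001, 0.0008] [-0.02, 0.01, 0.04] rows>= 0.0
[-0.04 -0.21  0.01]
```

Not yet in contact; continuing in fine steps until the force rises.

Scaled: -0.0018 m is -0.006, -0.0014 m is -0.0047.

{"op": "play_rows", "data": {"motion": [[[-0.0017, 0, 0.0007, 0, 0, 0], [-0.003, 0, 0.0013, 0, 0, 0], [-0.0047, 0, 0.002, 0, 0, 0], [-0.006, 0, 0.003, 0, 0, 0], [-0.006, 0, 0.003, 0, 0, 0]]]}}

```text
time_s: 12.27
position: [0.5986, 0.0255, 0.1899]
tcp_rot: [[-0.937, 0.108, -0.332], [0.102, 0.994, 0.035], [0.334, -0.002, -0.943]]
force: [-0.2, 0.2, -0.2]
opening: 0.179
grasp_force: 30.0
```

Scaled: -0.0014 m is -0.0047, -0.0009 m is -0.003.

{"op": "play_rows", "data": {"motion": [[[-0.0017, 0, 0.0007, 0, 0, 0], [-0.003, 0, 0.0013, 0, 0, 0], [-0.0047, 0, 0.002, 0, 0, 0], [-0.0047, 0, 0.002, 0, 0, 0]]]}}

```text
time_s: 12.6
position: [0.5987, 0.0255, 0.1898]
tcp_rot: [[-0.936, 0.108, -0.335], [0.102, 0.994, 0.035], [0.336, -0.002, -0.942]]
force: [-3.4, -0.1, 6.0]
opening: 0.183
grasp_force: 30.0
```

Scaled: -0.0004 m is -0.0013, 0.0002 m is 0.0007.

{"op": "play_rows", "data": {"motion": [[[-0.0013, 0, 0.0007, 0, 0, 0], [-0.0013, 0, 0.0007, 0, 0, 0], [-0.0013, 0, 0.0007, 0, 0, 0], [-0.0013, 0, 0.0007, 0, 0, 0]]]}}

```text
time_s: 12.93
position: [0.5987, 0.0255, 0.1898]
tcp_rot: [[-0.936, 0.108, -0.335], [0.102, 0.994, 0.035], [0.337, -0.002, -0.941]]
force: [-4.3, 0.2, 7.4]
opening: 0.184
grasp_force: 30.0
```

```bash
python3 n.py -.04; python3 - <<'E'
from h import *
d=imaging.capture("scene"); a=proj(d,MO)[0].astype(int)
cv2.imwrite("pics/s1.png",cv2.resize(d["frame"][a[1]-50:a[1]+50,a[0]-50:a[0]+50],(500,500),interpolation=2)[:,:,::-1])
E
```

```text
tip along in 129.8 lat [-0.4  0.  -0.4] stop along -0.2 lat [-0.1 -0.  -0.1] ang 0.19 F [-4.3  0.2  7.4] grip 30.0 [ -8.  40.  74.  -1.  85. -92.]
t 12.93 row [0.1535, -0.0005, -0.0726] [-0.03, -0.19, 0.04] rows>= 4.1
[0.11 0.86 0.07]
```

View pics/s1.png

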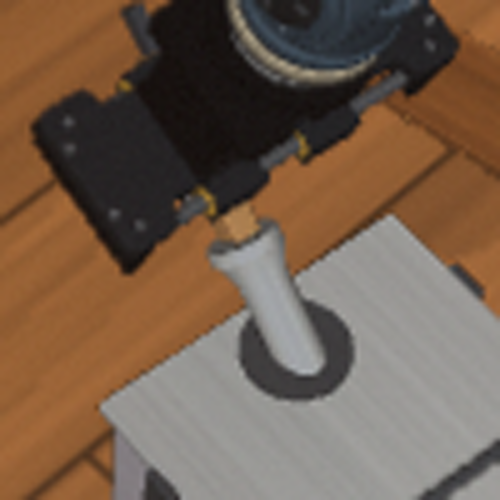

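The crop shows the collar seated flush on the mouth at about crop (247,247), so I draw it out along the axis.

Scaled: 0.091 m is 0.3033, 0.078 m is 0.26, -0.2 degrees is -0.0011.

{"op": "play_rows", "data": {"motion": [[[0.0167, 0, -0.008, 0, 0, 0], [0.0467, 0, -0.022, 0, 0, 0], [0.0867, 0, -0.041, 0, -0.0006, 0], [0.13, 0, -0.0613, 0, -0.0006, 0], [0.1733, -0.0003, -0.082, 0, -0.0006, 0], [0.2167, -0.0007, -0.1023, 0, -0.0006, 0], [0.26, -0.0007, -0.123, 0, -0.0011, 0], [0.3033, -0.001, -0.1433, 0, -0.0011, 0]]]}}

```text
time_s: 13.65
position: [0.5279, 0.033, 0.2607]
tcp_rot: [[-0.939, 0.108, -0.328], [0.102, 0.994, 0.034], [0.329, -0.002, -0.944]]
force: [0.4, 0.3, 0.1]
opening: 0.182
grasp_force: 30.0
```

```bash
python3 n.py -.04
```

```text
tip along in 29.3 lat [ 0.5 -0.   0.5] stop along -100.7 lat [ 0.1 -0.   0.1] ang 0.28 F [0.4 0.3 0.1] grip 30.0 [ -8.  30.  82.  -1.  87. -92.]
t 13.65 row [0.0623, -0.0002, -0.0302] [-0.02, 0.27, 0.04] rows>= 1.7
[ 0.02 -0.19 -0.06]
```

Scaled: 0.0623 m is 0.2077, 0.052 m is 0.1733, 0.2 degrees is 0.0011.

{"op": "play_rows", "data": {"motion": [[[0.0347, 0, -0.0167, 0, 0, 0], [0.0693, 0, -0.0333, 0, 0.0006, 0], [0.104, 0, -0.05, 0, 0.0006, 0], [0.1383, 0, -0.0667, 0, 0.0011, 0], [0.1733, 0, -0.0833, 0, 0.0011, 0], [0.2077, 0, -0.1, 0, 0.0011, 0], [0.2077, 0, -0.1, 0, 0.0011, 0], [0.2077, 0, -0.1, 0, 0.0011, 0]]]}}

```text
time_s: 14.32
position: [0.4805, 0.0382, 0.3087]
tcp_rot: [[-0.938, 0.108, -0.33], [0.102, 0.994, 0.034], [0.332, -0.002, -0.943]]
force: [-0.2, 0.7, -0.9]
opening: 0.18
grasp_force: 30.0
```

```bash
cat > f.py <<'E'
from h import *
report()
T=np.array([.586,-.278]); a=np.arctan2(T[1],T[0]); e=np.array([np.cos(a),np.sin(a),0])
c=np.r_[T,.21]-.188*e
rel(*tool_for(c,e)); q,Q=rodnow(); tip=q+.188*Q[:,0]; print("tip",tip.round(3),"x",Q[:,0].round(3))
E
python3 f.py
```

```text
tip along in -38.3 lat [0.3 0.2 0.3] stop along -168.3 lat [0.2 0.2 0.1] ang 0.12 F [-0.2  0.7 -0.9] grip 30.0 [ -8.  23.  86.  -1.  91. -92.]
t 14.32 row [0.0001, -0.2443, 0.1055] [0.86, -44.45, 19.9] rows>= 6.8
tip [0.61  0.027 0.179] x [ 0.705 -0.074 -0.706]
```

Scaled: -0.2443 m is -0.8143, 0.1055 m is 0.3517, 19.9 degrees is 0.1106.

{"op": "play_rows", "data": {"motion": [[[0, -0.1, 0.0233, 0.0006, -0.0311, 0.0139], [0, -0.2033, 0.06, 0.0011, -0.0617, 0.0278], [0, -0.3067, 0.1033, 0.0017, -0.0928, 0.0417], [0, -0.4067, 0.1533, 0.0022, -0.1233, 0.0556], [0, -0.51, 0.2033, 0.0028, -0.1544, 0.0689], [0, -0.61, 0.2533, 0.0033, -0.185, 0.0828], [0, -0.7133, 0.3033, 0.0044, -0.2161, 0.0967], [0, -0.8143, 0.3517, 0.005, -0.2467, 0.1106]]]}}

```text
time_s: 14.98
position: [0.4228, -0.1863, 0.2134]
tcp_rot: [[-0.838, 0.412, 0.357], [0.381, 0.911, -0.158], [-0.391, 0.004, -0.921]]
force: [1.4, 1.7, -1.4]
opening: 0.181
grasp_force: 30.0
```

{"op": "play_rows", "data": {"motion": [[[0, 0, 0, 0, 0, 0], [0, 0, 0, 0, 0, 0], [0, 0, 0, 0, 0, 0], [0, 0, 0, 0, 0, 0], [0, 0, 0, 0, 0, 0], [0, 0, 0, 0, 0, 0], [0, 0, 0, 0, 0, 0], [0, 0, 0, 0, 0, 0]]]}}

```text
time_s: 15.65
position: [0.4259, -0.1845, 0.2151]
tcp_rot: [[-0.84, 0.407, 0.359], [0.376, 0.913, -0.155], [-0.391, 0.005, -0.92]]
force: [0.4, 0.1, -0.5]
opening: 0.181
grasp_force: 30.0
```

```bash
python3 f.py; python3 - <<'E'
from h import *
d=imaging.capture("scene"); cv2.imwrite("pics/e1.png",d["frame"][:,:,::-1]); print(bot.read_state()["qvel"].round(2))
q,Q=rodnow(); print(proj(d,[q,q+.188*Q[:,0]]).round())
E
```

```text
tip along in -48.4 lat [  -8.4 -283.8   21.3] stop along -139.8 lat [ -63.  -238.2  -37.7] ang 45.31 F [ 0.4  0.1 -0.5] grip 30.0 [ -42.   14.  122.   19.   23. -124.]
t 15.65 row [0.0015, -0.0178, 0.0052] [0.79, -2.49, 1.37] rows>= 0.4
tip [ 0.595 -0.257  0.208] x [ 0.914 -0.403 -0.043]
[-0.25  0.02  0.11  0.09 -0.13 -0.07]
[[230. 266.]
 [251. 335.]]
```

View pics/e1.png

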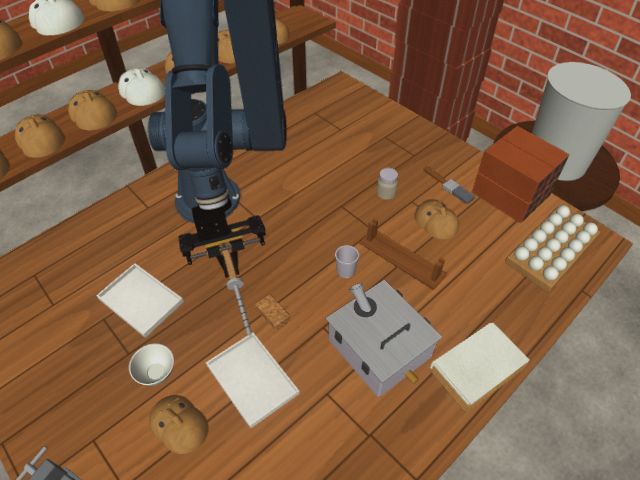

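The scene view shows the rod held, with its tip at (250,335). The bystanders have not moved. I make up the small remainder to centre and level the rod.

Scaled: -0.0178 m is -0.0593, 0.0015 m is 0.005, -2.4 degrees is -0.0133.

{"op": "play_rows", "data": {"motion": [[[0.0013, -0.015, 0.0043, 0.0011, -0.0033, 0.0017], [0.0027, -0.03, 0.0087, 0.0022, -0.0067, 0.0039], [0.005, -0.0593, 0.0167, 0.0044, -0.0133, 0.0072], [0.005, -0.0593, 0.0167, 0.0044, -0.0133, 0.0072], [0.005, -0.0593, 0.0167, 0.0044, -0.0133, 0.0072], [0.005, -0.0593, 0.0167, 0.0044, -0.0133, 0.0072], [0.005, -0.0593, 0.0167, 0.0044, -0.0133, 0.0072], [0.005, -0.0593, 0.0167, 0.0044, -0.0133, 0.0072]]]}}

```text
time_s: 16.37
position: [0.419, -0.2012, 0.2097]
tcp_rot: [[-0.815, 0.432, 0.387], [0.391, 0.902, -0.184], [-0.429, 0.001, -0.903]]
force: [-0.4, 0.7, -0.3]
opening: 0.183
grasp_force: 30.0
```

{"op": "play_rows", "data": {"motion": [[[0, 0, 0, 0, 0, 0], [0, 0, 0, 0, 0, 0], [0, 0, 0, 0, 0, 0], [0, 0, 0, 0, 0, 0], [0, 0, 0, 0, 0, 0], [0, 0, 0, 0, 0, 0]]]}}

```text
time_s: 16.87
position: [0.4187, -0.2014, 0.2095]
tcp_rot: [[-0.815, 0.432, 0.387], [0.391, 0.902, -0.184], [-0.429, 0.001, -0.904]]
force: [-0.1, -0.6, -0.7]
opening: 0.183
grasp_force: 30.0
```

```bash
python3 f.py; python3 -c "
from rig import bot
print(bot.read_state()['qvel'].round(2)); print(bot.hand_in())"
```

```text
tip along in -54.7 lat [ -13.1 -305.9   18.9] stop along -141.6 lat [ -69.5 -256.6  -42.3] ang 48.05 F [-0.1 -0.6 -0.7] grip 30.0 [ -45.   15.  124.   27.   18. -133.]
t 16.87 row [-0.0004, 0.0005, 0.0001] [-0.03, -0.12, 0.0] rows>= 0.0
tip [ 0.585 -0.278  0.21 ] x [ 0.903 -0.429 -0.002]
[-0.07 -0.03 -0.07 -0.15  0.01  0.01]
the job is handed in; nothing more can be done
None
```

The job is handed in, with no verdict returned: the rod went into the guide tube until its collar stopped on the mouth (about 8 N), was drawn right out, and is held still and level with its tip about 21 cm above the middle of the drip tray.

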